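# Lock the hold-down bar of the vial shaker with its T-headed pin

### The job

Lock the vial shaker's hold-down bar: swing the bar all the way down over the vials, then push the yellow T-headed pin, which stands in the holster on the shaker's front, from the front through the fork and the bar's lug until its head sits fully home against the fork. Leave it there, and do not disturb the bottle, the vial and the dish on the bench.

Things in the scene. Friction and masses are not known exactly. Their poses are not given: they have to be found in the camera images.
- shaker: Low bench vial shaker, fixed; cream housing 124 deep x 256 wide, aluminium deck (top 52 mm up), dark block with four vials (cap tops 118 mm up). Origin on the bench under its middle. Axes: x from its front (robot side) to its back, z up, y along the bar, from the hinge (y=-105 mm) to the fork (y=+120). Front edge of the deck at x=-65, holster to x=-92; free bench before it.
- fork_mouth (a point): Centre of the pin hole in the front face of the fork's front cheek, 112 mm above the bench; axes as the shaker. The hole axis is level, along x; the pin goes in towards +x. Holes 15 mm wide in cheek (10 mm thick), lug (16) and rear cheek (10), 38 mm front to back. Cheeks are 26 mm wide (y), top 128 mm above the bench; nothing stands in front of the fork above the deck.
- hold_bar (a joint): Angle (rad) of the steel hold-down bar about its hinge: 0 = down on its stop over the vials, holes of lug and fork in line; grows as the fork end swings up, to 1.2. The stiff hinge stays where it is left; pushing down 120 mm from the hinge takes about 2 N. Bar 24 wide, 10 thick, some 250 long; its hinge axis is along the shaker's x, 127 mm above the bench.
- bar_top (a point): Point on the middle of the bar's top face, 120 mm from the hinge axis along the bar; a good place to push it down, straight from above. When the bar is down this point is 132 mm above the bench, at shaker x=0, y=+15 mm. Axes turn with the bar. Furniture near: left of the shaker a grey control unit 0.26 m and a black computer up to 0.39 m high; behind it an orange tray from x=0.60 m, 0.25 m up.
- lug_hole (a point): Centre of the 15 mm hole in the lug at the bar's free end (225 mm from the hinge). When the bar is down it lies in the middle of the fork, 19 mm behind fork_mouth along x.
- holster_top (a point): Centre of the mouth of the dark upright tube (23 mm outside, 14 mm bore, open top) on the shaker's front, in which the pin starts; 60 mm above the bench, 8 mm above the deck. Axes as the shaker.
- pin_head (a point): Centre of the yellow head of the T-headed pin. The head is a block 44 mm long (pin's y), 12 mm thick (pin's x) and 16 mm along the shank (pin's z); its 44 mm bar crosses the shank's end like a T. Pin's +z runs from tip to head. Pin 72 mm long in all, 60 to 130 g. It starts upright, head on the holster's rim; on the bench it lies flat and level, axis 6 mm up, and does not roll.
- pin_seat (a point): Centre of the head's underside, where the steel shank (12 mm thick, 56 mm long) begins, 8 mm from pin_head. Seated, this point lies at fork_mouth, with the pin's z along the shaker's -x.
- pin_tip (a point): Tip of the shank, 56 mm from pin_seat and 64 mm from pin_head; its last 8 mm taper from 12 to 6 mm. Same axes as pin_head.
- buffer_bottle: White bottle with a pale cap, 44 mm wide, 86 mm high, loose on the bench; origin at its foot. Leave it alone.
- spare_vial: Brown vial with a black cap, 27 mm wide, 60 mm high, loose on the bench; origin at its foot. Leave it alone.
- dish: Clear petri dish, 62 mm wide, 13 mm high, loose on the bench; origin at its foot. Leave it alone.

How it is judged (in metres and radians):
On the way, in this order (a step that is already met when the one before it is completed fails the run):
1. the hold-down bar is down, its lug in the fork (value of joint hold_bar below 0.025 rad), for 0.2 s.
2. the bar is down and the pin is through fork and lug, its head against the fork (value of joint hold_bar below 0.025 rad and distance between pin_seat and fork_mouth below 0.005 m), for 0.2 s.
At the end, for the whole second after the job is handed in: The bar is down (hold_bar under 0.025 rad), the pin lies through fork and lug with its head's underside centre within 5 mm of the hole's centre in the fork's front face and its axis within 0.1 rad of the hole's, and bottle, vial and dish are within 20 mm of where they stood (all of step 2 and angle between the z axis of pin_seat and the x axis of shaker, either way round below 0.1 rad); the robot touches nothing.
It fails at once if a bystander is pushed about (distance of any of buffer_bottle, spare_vial, dish from where it was at the start of the episode above 0.02 m).
It also fails if it takes over 67 s, if anything falls off the work surface, if the arm or the gripper's body presses on something with over 40 N, if the wrist force passes 120 N, or if a joint passes its speed limit or range.

### The arm

A 6-joint arm with a two-finger parallel gripper is mounted at the origin on a cart in front of the work surface, level with it; the furniture and walls round the work are solid. World frame = base frame: x ahead of the robot, y to its left, z up, the work surface at z = 0. Lengths are in mm, angles in rad, forces in N, time in s.
With the tool pointing down it reaches from about 400 to 925 mm from the base axis. Payload 12.5 kg.
Tool frame: the origin (TCP) lies at the very end of the fingers, on their centre line; the grasp point (between the pads) lies env.grip_point_offset behind it (env.grip_point_offset is the distance from the TCP to the grasp point, in mm); y points along the fingers, z is the direction in which the jaws open and shut, and the axes are right-handed (so a half turn about y gives the same grasp; the last joint's range is limited). The gripper opens to 95 mm and grips with 3 to 60 N. Pads are 20 mm wide; open, the fingers measure 119 mm over their backs; the gripper's body (75 mm by 180 mm) begins 59 mm behind the grasp point.
Start: joints at [1.206, 0.491, 1.559, -0, 1.092, -0.106], TCP at [159.932, 604.209, 214.661] pointing down, gripper open.
Joint ranges: [-3.1, 3.1], [-0.84, 2.19], [0.05, 2.79], [-1.13, 4.28], [0.06, 2.93], [-2.69, 2.69]. Speed limits (rad/s): [2.22, 2.22, 2.79, 3.14, 3.14, 3.14].

### API

Orientations are given as [roll, pitch, yaw] about the fixed x, y, z axes, in that order (R = Rz(yaw) Ry(pitch) Rx(roll)).
In Python, from cell import readout, read_camera, env, nets gives the robot as it stands.
- The arm moves only by the tool apply_moves, never from a script. Its argument "increments" is a list of rows, each a list of 3 entries, a list of its own where there are three numbers: the shift along the tool's x, y, z in cm, then the turn, a rotation vector about the tool's x, y, z in degrees, then the finger opening in cm, from 0 to 9.51. A call has exactly 5 rows; each row shifts and turns the pose as measured when the row begins, along the tool's axes as they then stand; what a row does not reach is not made up. A row lasts 1/8 s, in which the tool goes at most 62.5 mm and 10.7 degrees, less where a joint would pass 70% of its speed; a pose out of reach is approached as far as the arm can. A call with a gripper value outside its range is refused whole. The fingers move at their own pace and stop on an object; the grip force is fixed at half the most. Time passes only in rows, so rows that do not move let the fingers close, or fill a call up. It gives the time, the measured TCP pose, the force and the opening at its end, in the units of the state.
- readout.state(): the state, without advancing time (a new reading comes with each control period).
- read_camera(name): name is "scene" or "top" or "wrist"; returns a dict with "img" (420x560x3 uint8, red, green, blue), "vfov" (degrees; the focal length in pixels is half the picture's height over the tangent of half this angle, whatever the lens; pixels are square), "cx", "cy" (the principal point, pixels), "rvec" (rotation vector, rad) and "tvec" (3), from world to camera coordinates, as OpenCV has them; the wrist camera has in their place "mount" (4x4, takes a point from camera to tool coordinates, whose origin is the TCP and whose axes are the tool frame's). Camera axes: x right, y down, z forward; pixel columns grow to the right and rows downward; lengths in mm; the calibration is good to about 2 mm. A picture is of the moment at which its call begins: read the wrist's pose just before it. There is no depth.
- env.job_done(): hands the job in, once; it reports no verdict.
Trained networks look in a picture, given as the dict that the camera call returned (one of the last four; its "shot" number tells which), for a name from the list of things; names that differ only in an ending like _2 or _b are one class to them, and where a whole thing is asked for, a point or a joint stands for the part that bears it (a point fixed in the world has none). Each returns a list of dicts, best first, with "confidence" (0 to 1); they miss things now and then, are a little off and sometimes report something else, mostly with a low value. They report only what shows in the picture. A call takes as long as a camera call.
- nets.look_for(picture, thing): "point" ([x, y, z] in mm, in the coordinates of the camera as it stood for that picture, good to about 4 mm: the middle of the surface that is visible of it).
- nets.mark_of(picture, thing): "point" ([x, y, z] in mm, in the coordinates of the camera as it stood for that picture, good to about 4 mm: a listed point, or the origin of a listed thing).
The state is a dict: "t": time; "joints": joint angles; "qvel": joint speeds; "tau": joint torques, N m; "eef_pos": TCP position; "tcp_rot": TCP orientation; "ft_force": force on the tool from outside, world axes, zero at the start; "moment": the same for the moment, N m; "opening": opening from 0.0 (shut) to 1.0 (fully open).
Only numpy, scipy, OpenCV 4.12 (cv2) and the standard library are available. Lean on these libraries where they do the work, as an engineer would, in place of code of your own. Each camera call takes 0.05 s, during which the arm holds its last target. There are 200 camera calls.

## Working session

There is one attempt and no reset: what is moved stays moved. The work goes in short steps, Python scripts to look and compute and a tool call to move; the robot and the scene stay as the last step left them, time stands still between calls to the robot, and variables do not carry over. Pictures are saved under pics/ and viewed, about 8 in all and at most 12, crops included, and the job is handed in when it is done.

Besides the shell and the picture viewer there is one more tool, called after "Emit:" in YAML: its name, and indented under it one key for each argument. apply_moves: Moves the arm, as the interface text tells. Its arguments: {"type":"object","properties":{"increments":{"type":"array"}},"required":["increments"]}

```bash
mkdir -p pics; ls; cat > h.py <<'E'
import numpy as np, cv2
from scipy.spatial.transform import Rotation as R
from cell import readout, read_camera, env, nets
def toolpose():
    s=readout.state(); T=np.eye(4)
    T[:3,:3]=R.from_euler('xyz',s['tcp_rot']).as_matrix(); T[:3,3]=s['eef_pos']; return T
def cam2w(name):
    """picture and its camera->world matrix"""
    T=toolpose(); p=read_camera(name)
    if name=='wrist': return p, T@np.array(p['mount'])
    M=np.eye(4); M[:3,:3]=cv2.Rodrigues(np.array(p['rvec'],float))[0]; M[:3,3]=np.ravel(p['tvec'])
    return p, np.linalg.inv(M)
def w(M,x): return (M@np.r_[x,1])[:3]
def proj(p,M,x):
    c=w(np.linalg.inv(M),x); f=p['img'].shape[0]/2/np.tan(np.radians(p['vfov'])/2)
    return np.array([p['cx']+f*c[0]/c[2],p['cy']+f*c[1]/c[2]])
def ray(p,M,u,v,z):
    f=p['img'].shape[0]/2/np.tan(np.radians(p['vfov'])/2)
    d=M[:3,:3]@np.array([(u-p['cx'])/f,(v-p['cy'])/f,1]); o=M[:3,3]; return o+d*(z-o[2])/d[2]
def save(p,n): cv2.imwrite('pics/'+n+'.png',p['img'][:,:,::-1])
np.set_printoptions(precision=1,suppress=True)
E
cat > a.py <<'E'
from h import *
s=readout.state(); print(s, env.grip_point_offset); print(toolpose())
for n in ['scene','top','wrist']:
    p,M=cam2w(n); save(p,n+'0'); print(n,M[:3,3])
    for t in ['shaker','fork_mouth','bar_top','lug_hole','holster_top','pin_head','pin_seat','pin_tip','buffer_bottle','spare_vial','dish']:
        r=nets.mark_of(p,t)
        for d in r[:2]: print(' ',t,round(d['confidence'],2),w(M,d['point']))
E
python3 a.py
python3 -c "
import cv2,numpy as np
a=cv2.imread('pics/scene0.png');b=cv2.imread('pics/top0.png')
cv2.imwrite('pics/st.png',cv2.resize(np.vstack([a,b]),None,fx=.71,fy=.71))"
```

```text
pics
{'t': 0.0, 'joints': array([ 1.2,  0.5,  1.6, -0. ,  1.1, -0.1]), 'qvel': array([ 0., -0.,  0.,  0.,  0., -0.]), 'tau': array([  0. , -61.3, -25.8,   0.1,   0. ,  -0. ]), 'eef_pos': array([159.9, 603.9, 214.1]), 'tcp_rot': array([-1.6,  0. , -0.3]), 'ft_force': array([-0.4,  0.8, -0.2]), 'moment': array([-0., -0., -0.]), 'opening': 1.0007891697758482} 18.8
[[  1.   -0.    0.3 159.9]
 [ -0.3  -0.    1.  603.9]
 [ -0.   -1.   -0.  214.1]
 [  0.    0.    0.    1. ]]
scene [-192.9    6.8  510.7]
  shaker 0.79 [ 487.7 -367.2   -2.8]
  shaker 0.67 [ 482.6 -371.9  203.9]
  fork_mouth 0.73 [ 458.6 -244.1  110.4]
  bar_top 0.71 [ 482.1 -374.5  201.6]
  bar_top 0.62 [ 353.1 -490.6    1.5]
  lug_hole 0.86 [ 480.5 -280.1  249.4]
  holster_top 0.73 [ 403.3 -309.1   60.3]
  pin_head 0.62 [ 400.7 -308.    65.2]
  pin_seat 0.63 [ 402.8 -309.2   55.9]
  pin_tip 0.66 [ 483.2 -277.6  249.9]
  pin_tip 0.64 [ 487.2 -368.2   -0.4]
  buffer_bottle 0.77 [ 468.6 -628.8    2. ]
  spare_vial 0.67 [ 406.1 -606.1   -4.5]
  dish 0.93 [ 349.5 -489.8    1.5]
top [ 244.5 -417.5 1018.5]
  shaker 0.95 [ 484.8 -364.8   -1.3]
  fork_mouth 0.96 [ 458.1 -246.7  109.6]
  bar_top 0.68 [ 490.3 -375.8  203.8]
  lug_hole 0.96 [ 481.1 -276.2  248.6]
  holster_top 0.66 [ 403.4 -306.    61.3]
  pin_head 0.66 [ 400.8 -307.7   65.7]
  pin_head 0.51 [ 403.3 -308.8   56.6]
  pin_seat 0.61 [ 402.6 -304.4   59. ]
  buffer_bottle 0.68 [ 474.8 -628.2    2. ]
  spare_vial 0.51 [ 404.3 -602.5   -2.5]
  dish 0.69 [ 356.2 -489.1   -3.3]
wrist [ 78.9 625.4 384.9]
```

View pics/st.png

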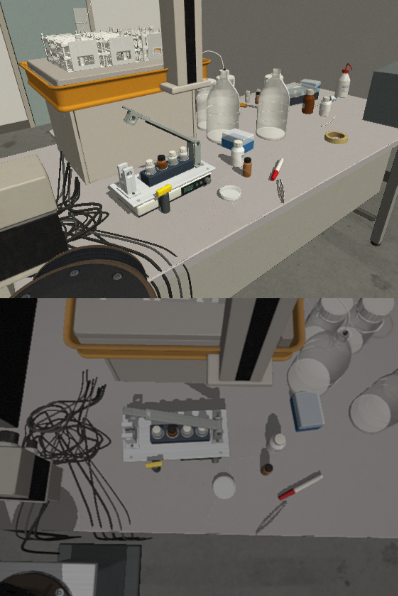

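The scene shows the shaker with its bar raised and the pin in the holster. The top view puts the grey unit and black computer to the left of the shaker at y≈0, so I'll swing over them at z≈480.

```bash
cat >> h.py <<'E'
def plan(wps, step=60, ang=10, T=None):
    """wps: (xyz, Rotation or None); prints rows in tool axes: cm, deg"""
    T=toolpose() if T is None else T; P=T[:3,3].copy(); Q=R.from_matrix(T[:3,:3])
    for x,q in wps:
        q=Q if q is None else q; x=np.array(x,float); d=x-P; rv=(Q.inv()*q).as_rotvec()
        n=max(1,int(np.ceil(max(np.linalg.norm(d)/step,np.degrees(np.linalg.norm(rv))/ang))))
        for i in range(n):
            r=Q.inv().apply(d/n); print(np.round(r/10,2).tolist(),np.round(np.degrees(rv/n),2).tolist())
            Q=Q*R.from_rotvec(rv/n)
        P=x;Q=q; print('--',x)
E
python3 -c "
from h import *
print(readout.state()['tcp_rot'].tolist())
plan([((160,604,490),None),((400,430,490),None),((540,200,490),None),((560,0,490),None),((520,-150,490),None),((400,-330,400),None)])"
```

```text
[-1.570728799344228, -4.362828216253334e-06, -0.25875964111951866]
[0.0, -5.51, -0.0] [0.0, 0.0, 0.0]
[0.0, -5.51, -0.0] [0.0, 0.0, 0.0]
[0.0, -5.51, -0.0] [0.0, 0.0, 0.0]
[0.0, -5.51, -0.0] [0.0, 0.0, 0.0]
[0.0, -5.51, -0.0] [0.0, 0.0, 0.0]
-- [160. 604. 490.]
[5.53, -0.0, -2.14] [0.0, 0.0, 0.0]
[5.53, -0.0, -2.14] [0.0, 0.0, 0.0]
[5.53, -0.0, -2.14] [0.0, 0.0, 0.0]
[5.53, -0.0, -2.14] [0.0, 0.0, 0.0]
[5.53, -0.0, -2.14] [0.0, 0.0, 0.0]
-- [400. 430. 490.]
[3.88, -0.0, -3.73] [0.0, 0.0, 0.0]
[3.88, -0.0, -3.73] [0.0, 0.0, 0.0]
[3.88, -0.0, -3.73] [0.0, 0.0, 0.0]
[3.88, -0.0, -3.73] [0.0, 0.0, 0.0]
[3.88, -0.0, -3.73] [0.0, 0.0, 0.0]
-- [540. 200. 490.]
[1.76, -0.0, -4.71] [0.0, 0.0, 0.0]
[1.76, -0.0, -4.71] [0.0, 0.0, 0.0]
[1.76, -0.0, -4.71] [0.0, 0.0, 0.0]
[1.76, -0.0, -4.71] [0.0, 0.0, 0.0]
-- [560.   0. 490.]
[-0.01, -0.0, -5.17] [0.0, 0.0, 0.0]
[-0.01, -0.0, -5.17] [0.0, 0.0, 0.0]
[-0.01, -0.0, -5.17] [0.0, 0.0, 0.0]
-- [ 520. -150.  490.]
[-1.75, 2.25, -5.12] [0.0, 0.0, 0.0]
[-1.75, 2.25, -5.12] [0.0, 0.0, 0.0]
[-1.75, 2.25, -5.12] [0.0, 0.0, 0.0]
[-1.75, 2.25, -5.12] [0.0, 0.0, 0.0]
-- [ 400. -330.  400.]
```

Emit:
apply_moves:
  increments:
    - [[0,-5.5,0],[0,0,0],9.5]
    - [[0,-5.5,0],[0,0,0],9.5]
    - [[0,-5.5,0],[0,0,0],9.5]
    - [[0,-5.5,0],[0,0,0],9.5]
    - [[0,-5.5,0],[0,0,0],9.5]

```text
t: 2.42
eef_pos: [159.7, 603.5, 493.7]
tcp_rot: [-1.579, 0.001, -0.259]
ft_force: [0.7, -0.2, 0.3]
opening: 1.0
```

Emit:
apply_moves:
  increments:
    - [[5.5,0,-2.1],[0,0,0],0]
    - [[5.5,0,-2.1],[0,0,0],0]
    - [[5.5,0,-2.1],[0,0,0],0]
    - [[5.5,0,-2.1],[0,0,0],0]
    - [[5.5,0,-2.1],[0,0,0],0]

```text
t: 3.05
eef_pos: [402.5, 429.4, 499.0]
tcp_rot: [-1.57, -0.001, -0.252]
ft_force: [0.6, -0.1, 0.0]
opening: 0.53
```

Emit:
apply_moves:
  increments:
    - [[3.9,0,-3.7],[0,0,0],0]
    - [[3.9,0,-3.7],[0,0,0],0]
    - [[3.9,0,-3.7],[0,0,0],0]
    - [[3.9,0,-3.7],[0,0,0],0]
    - [[3.9,0,-3.7],[0,0,0],0]

```text
t: 3.68
eef_pos: [550.0, 193.6, 498.3]
tcp_rot: [-1.571, -0.001, -0.252]
ft_force: [0.8, 0.2, 0.4]
opening: 0.024
```

Emit:
apply_moves:
  increments:
    - [[1.8,0,-4.7],[0,0,0],0]
    - [[1.8,0,-4.7],[0,0,0],0]
    - [[1.8,0,-4.7],[0,0,0],0]
    - [[1.8,0,-4.7],[0,0,0],0]
    - [[0,0,-5.2],[0,0,0],0]

```text
t: 4.3
eef_pos: [561.3, -65.6, 496.6]
tcp_rot: [-1.572, 0.002, -0.253]
ft_force: [0.3, -0.5, 0.4]
opening: 0.003
```

Emit:
apply_moves:
  increments:
    - [[0,0,-5.2],[0,0,0],0]
    - [[0,0,-5.2],[0,-4.5,0],0]
    - [[-1.7,2.2,-5],[0,-4.5,0],0]
    - [[-1.7,2.2,-5],[0,-4.5,0],0]
    - [[-1.7,2.2,-5],[0,-4.5,0],0]

```text
t: 4.92
eef_pos: [467.3, -318.6, 430.6]
tcp_rot: [-1.573, -0.001, 0.071]
ft_force: [0.2, 0.2, 0.0]
opening: 0.005
```

```bash
cat > b.py <<'E'
from h import *
import sys
s=readout.state(); print(s['t'],s['eef_pos'],s['tcp_rot'].round(3),s['joints'].round(2))
p,M=cam2w('wrist'); save(p,sys.argv[1]); print(M)
for t in sys.argv[2:]:
    for d in nets.mark_of(p,t)[:2]: print(' ',t,round(d['confidence'],2),w(M,d['point']),proj(p,M,w(M,d['point'])))
E
python3 b.py w1 shaker fork_mouth bar_top lug_hole holster_top pin_head pin_seat
```

```text
4.925 [ 467.3 -318.6  430.6] [-1.6 -0.   0.1] [-0.7  0.3  1.4 -0.   1.5 -2.4]
[[  -0.1    1.     0.3  383.5]
 [   1.     0.1    0.  -324.7]
 [  -0.     0.3   -1.   600.7]
 [   0.     0.     0.     1. ]]
  shaker 0.72 [ 488.1 -362.5   -1.1] [257.4 170.8]
  shaker 0.46 [ 483.  -276.9  250.5] [313.9 207. ]
  fork_mouth 0.91 [ 459.8 -245.9  113.2] [325.6 170.5]
  bar_top 0.81 [ 489.9 -375.5  206.4] [236.5 197.5]
  holster_top 0.6 [ 405.7 -311.7   65.7] [286.9 131.5]
  holster_top 0.6 [ 488.5 -362.5   -1. ] [257.4 171. ]
  pin_head 0.58 [ 404.7 -308.2   71.7] [289.1 131.2]
  pin_seat 0.47 [ 405.4 -310.7   58.2] [287.4 131.1]
```

Emit:
apply_moves:
  increments:
    - [[0,0.7,0],[0,10.6,0],0]
    - [[0,0.7,0],[0,10.6,0],0]
    - [[0,0.7,0],[0,10.6,0],0]
    - [[0,0.7,0],[0,10.6,0],0]
    - [[0,0.7,0],[0,10.6,0],0]

```text
t: 5.95
eef_pos: [471.9, -311.4, 399.1]
tcp_rot: [-1.57, -0.009, -0.87]
ft_force: [-0.1, -0.3, -0.6]
opening: 0.006
```

Emit:
apply_moves:
  increments:
    - [[0,0.7,0],[0,10.6,0],0]
    - [[0,0.7,0],[0,10.6,0],0]
    - [[0,0.7,0],[0,10.6,0],0]
    - [[0,0.7,0],[0,10.6,0],0]
    - [[0,0.7,0],[0,10.6,0],0]

```text
t: 6.58
eef_pos: [475.2, -306.6, 365.9]
tcp_rot: [-1.558, -0.006, -1.807]
ft_force: [-0.3, -0.9, -0.1]
opening: 0.008
```

Emit:
apply_moves:
  increments:
    - [[0,0.7,0],[0,10.6,0],0]
    - [[0,0.7,0],[0,10.6,0],0]
    - [[0,0.7,0],[0,10.6,0],0]
    - [[0,0.7,0],[0,10.6,0],0]
    - [[0,0.7,0],[0,10.6,0],0]

```text
t: 7.2
eef_pos: [478.7, -302.0, 332.8]
tcp_rot: [-1.554, 0.009, -2.745]
ft_force: [0.3, -0.3, 0.6]
opening: 0.004
```

Emit:
apply_moves:
  increments:
    - [[0,0.7,0],[0,10.6,0],0]
    - [[0,0.7,0],[0,10.6,0],0]
    - [[-0.8,0,1.6],[0,0,0],0]
    - [[-0.8,0,1.6],[0,0,0],0]
    - [[0,0,0],[0,0,0],0]

```text
t: 7.82
eef_pos: [499.7, -332.5, 321.7]
tcp_rot: [-1.556, 0.018, -3.106]
ft_force: [0.0, -0.3, 1.3]
opening: 0.004
```

```bash
python3 b.py w2 fork_mouth bar_top lug_hole holster_top pin_head shaker
```

```text
7.825 [ 499.7 -332.5  321.7] [-1.6  0.  -3.1] [-0.7  0.4  1.5  0.   1.3  0.8]
[[   0.    -1.    -0.3  581.6]
 [  -1.    -0.    -0.  -327.5]
 [   0.     0.3   -1.   493.4]
 [   0.     0.     0.     1. ]]
  fork_mouth 0.61 [ 461.6 -243.3  115.7] [206.2 217.9]
  fork_mouth 0.38 [ 402.8 -607.2    0.7] [431.6 236.8]
  bar_top 0.78 [ 490.5 -375.5  206.1] [319.6 221.1]
  lug_hole 0.89 [ 480.2 -278.   248.5] [213.1 244.2]
  pin_head 0.34 [ 402.3 -306.3   68.5] [256.4 247.5]
  pin_head 0.26 [ 475.3 -635.     4.6] [456.9 197.3]
  shaker 0.7 [ 489.8 -366.4    0.5] [296.1 183. ]
```

```bash
cat >> h.py <<'E'
YAW=0.07
def D(t=0,yaw=None):
    """half-turned tool, fingers down, leaned t deg so fingers point forward (+x)"""
    y=YAW if yaw is None else yaw
    return R.from_euler('z',y)*R.from_euler('y',-np.radians(t))*R.from_euler('xyz',[-np.pi/2,0,-np.pi])
E
python3 -c "
from h import *
print(D(30).as_matrix()[:,1])
plan([((486.5,-350,245),D()),((486.5,-350,130),None)],step=30)"
```

```text
[ 0.5  0.  -0.9]
[0.47, 2.56, 0.57] [-0.29, -0.73, -0.33]
[0.46, 2.56, 0.58] [-0.29, -0.73, -0.33]
[0.46, 2.56, 0.58] [-0.29, -0.73, -0.33]
-- [ 486.5 -350.   245. ]
[0.0, 2.88, -0.0] [0.0, 0.0, 0.0]
[0.0, 2.88, -0.0] [0.0, 0.0, 0.0]
[0.0, 2.88, -0.0] [0.0, 0.0, 0.0]
[0.0, 2.88, -0.0] [0.0, 0.0, 0.0]
-- [ 486.5 -350.   130. ]
```

Emit:
apply_moves:
  increments:
    - [[0.47,2.6,0.57],[-0.3,-0.7,-0.3],0]
    - [[0.47,2.6,0.57],[-0.3,-0.7,-0.3],0]
    - [[0.47,2.6,0.57],[-0.3,-0.7,-0.3],0]
    - [[0,1.5,0],[0,0,0],0]
    - [[0,1.5,0],[0,0,0],0]

```text
t: 8.8
eef_pos: [486.9, -349.9, 213.5]
tcp_rot: [-1.568, 0.005, -3.07]
ft_force: [0.3, 0.8, 1.8]
opening: 0.008
```

Emit:
apply_moves:
  increments:
    - [[0,1.5,0],[0,0,0],0]
    - [[0,1.5,0],[0,0,0],0]
    - [[0,1.5,0],[0,0,0],0]
    - [[0,1.5,0],[0,0,0],0]
    - [[0,0.8,0],[0,0,0],0]

```text
t: 9.43
eef_pos: [487.9, -349.5, 141.6]
tcp_rot: [-1.567, 0.006, -3.07]
ft_force: [-0.5, 1.2, 2.0]
opening: 0.002
```

Emit:
apply_moves:
  increments:
    - [[0,0.4,0],[0,0,0],0]
    - [[0,0.4,0],[0,0,0],0]
    - [[0,0.3,0],[0,0,0],0]
    - [[0,0.2,0],[0,0,0],0]
    - [[0,0.2,0],[0,0,0],0]

```text
t: 10.05
eef_pos: [488.0, -349.5, 132.1]
tcp_rot: [-1.565, 0.008, -3.069]
ft_force: [-4.7, 6.0, 18.1]
opening: 0.004
```

Emit:
apply_moves:
  increments:
    - [[0,0,0],[0,0,0],0]
    - [[0,-3,0],[0,0,0],0]
    - [[0,-5,0],[0,0,0],9.5]
    - [[2,-4,0],[0,0,0],9.5]
    - [[5,0,0],[0,0,0],9.5]

```text
t: 10.68
eef_pos: [417.7, -354.5, 255.2]
tcp_rot: [-1.562, 0.009, -3.066]
ft_force: [-1.4, -1.0, -0.4]
opening: 0.263
```

```bash
python3 b.py w3 pin_head bar_top fork_mouth lug_hole holster_top shaker;  python3 -c "
from h import *
for n in ['scene','top']:
    p,M=cam2w(n); save(p,n+'3'); print(n)
    for t in ['lug_hole','bar_top','pin_head']:
        for d in nets.mark_of(p,t)[:1]: print(' ',t,round(d['confidence'],2),w(M,d['point']))
    a=proj(p,M,[430,-310,90]); u,v=a.astype(int); c=p['img'][max(0,v-70):v+70,max(0,u-95):u+95]
    cv2.imwrite('pics/c_'+n+'.png',cv2.resize(c[:,:,::-1],None,fx=3,fy=3,interpolation=cv2.INTER_CUBIC)); print(a)
a=cv2.imread('pics/c_scene.png');b=cv2.resize(cv2.imread('pics/w3.png'),(570,420))
cv2.imwrite('pics/v3.png',cv2.resize(np.vstack([a,b]),None,fx=.7,fy=.7))
"
```

```text
10.675 [ 417.7 -354.5  255.2] [-1.6  0.  -3.1] [-0.8  0.3  1.7  0.   1.1  0.7]
[[   0.1   -1.    -0.3  500.8]
 [  -1.    -0.1   -0.  -347.3]
 [   0.     0.3   -1.   426.2]
 [   0.     0.     0.     1. ]]
  pin_head 0.74 [ 401.8 -310.3   69.3] [239.9 203.7]
  bar_top 0.68 [ 486.7 -349.2  134.5] [277.3 137. ]
  bar_top 0.63 [ 403.7 -311.5   62.9] [241.6 200.9]
  fork_mouth 0.84 [ 462.  -243.2  115.6] [170.  153.1]
  lug_hole 0.65 [ 478.3 -244.   115.9] [170.4 136.5]
  holster_top 0.74 [ 403.2 -311.6   63. ] [241.6 201.3]
  shaker 0.82 [ 487.5 -365.6    1.4] [289.1 132.4]
scene
  lug_hole 0.71 [ 478.2 -241.3  113.9]
  bar_top 0.88 [ 479.9 -347.9  133. ]
  pin_head 0.79 [ 399.1 -308.2   62.1]
[222.3 249.6]
top
  pin_head 0.43 [ 400.  -307.2   66.1]
[217.7 217.2]
```

View pics/v3.png

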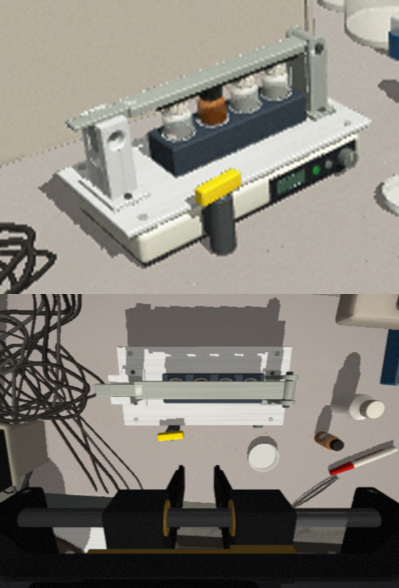

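Bar is down in its fork (lug hole lies at the fork, both cameras). The head looks turned ~12° against the shaker, so I'll measure it by colour in the wrist picture.

```bash
cat > yel.py <<'E'
from h import *
def yellow(p,M,z,near=None,rad=60):
    im=p['img'].astype(int); m=((im[...,0]>150)&(im[...,1]>120)&(im[...,2]<90)).astype(np.uint8)
    n,l,st,c=cv2.connectedComponentsWithStats(m); out=[]
    for i in range(1,n):
        if st[i,4]<40: continue
        v,u=np.nonzero(l==i)
        P=np.array([ray(p,M,a,b,z)[:2] for a,b in zip(u,v)])
        if near is not None and np.hypot(*(P.mean(0)-near))>rad: continue
        (c0,wh,a)=cv2.minAreaRect(P.astype(np.float32)); 
        e=np.linalg.eigh(np.cov(P.T))[1][:,1]; e*=np.sign(e[1])
        out.append((st[i,4],np.array(c0),np.array(wh),np.degrees(np.arctan2(-e[0],e[1])),P.mean(0)))
    return out
E
python3 -c "
from yel import *
p=dict(img=cv2.imread('pics/w3.png')[:,:,::-1]); q,M=cam2w('wrist'); q['img']=p['img']
for o in yellow(q,M,76,np.array([402,-309])): print(*o)
c,s=np.cos(.07),np.sin(.07)
"
```

```text
321 [ 402.8 -308.5] [11.  43.5] 10.385410817812138 [ 403.1 -308.4]
```

```bash
python3 -c "
from h import *
plan([((402.8,-308.5,140),D(0,np.radians(10.4))),((402.8,-308.5,56),None)],step=45)"
```

```text
[0.38, 3.75, -1.55] [-0.08, -2.06, -0.1]
[0.32, 3.75, -1.56] [-0.08, -2.06, -0.1]
[0.26, 3.75, -1.56] [-0.08, -2.06, -0.1]
-- [ 402.8 -308.5  140. ]
[0.0, 4.2, -0.0] [0.0, 0.0, 0.0]
[0.0, 4.2, -0.0] [0.0, 0.0, 0.0]
-- [ 402.8 -308.5   56. ]
```

Emit:
apply_moves:
  increments:
    - [[0.4,3.75,-1.55],[-0.1,-2.1,-0.1],9.5]
    - [[0.3,3.75,-1.55],[-0.1,-2.1,-0.1],9.5]
    - [[0.3,3.75,-1.55],[-0.1,-2.1,-0.1],9.5]
    - [[0,0,0],[0,0,0],9.5]
    - [[0,0,0],[0,0,0],9.5]

```text
t: 12.1
eef_pos: [403.3, -309.4, 139.3]
tcp_rot: [-1.568, 0.003, -2.956]
ft_force: [0.2, -0.2, 1.0]
opening: 0.999
```

```bash
python3 -c "
from h import *
plan([((402.8,-308.5,56),D(0,np.radians(10.4)))],step=25)"
```

```text
[0.01, 2.08, -0.03] [-0.04, 0.06, -0.04]
[0.01, 2.08, -0.03] [-0.04, 0.06, -0.04]
[0.01, 2.08, -0.03] [-0.04, 0.06, -0.04]
[0.01, 2.08, -0.02] [-0.04, 0.06, -0.04]
-- [ 402.8 -308.5   56. ]
```

Emit:
apply_moves:
  increments:
    - [[0,2.1,0],[0,0,0],9.5]
    - [[0,2.1,0],[0,0,0],9.5]
    - [[0,2.1,0],[0,0,0],9.5]
    - [[0,2,0],[0,0,0],9.5]
    - [[0,0,0],[0,0,0],9.5]

```text
t: 12.72
eef_pos: [408.6, -316.4, 62.0]
tcp_rot: [-1.555, 0.011, -2.961]
ft_force: [-0.4, -0.1, 0.2]
opening: 1.001
```

Emit:
apply_moves:
  increments:
    - [[0,0,0],[0,0,0],4]
    - [[0,0,0],[0,0,0],4]
    - [[0,0,0],[0,0,0],4]
    - [[0,0,0],[0,0,0],4]
    - [[0,0,0],[0,0,0],4]

```text
t: 13.35
eef_pos: [407.3, -312.9, 65.2]
tcp_rot: [-1.563, 0.009, -2.963]
ft_force: [-1.9, 33.6, 19.1]
opening: 0.53
```

Emit:
apply_moves:
  increments:
    - [[0,0,0],[0,0,0],4]
    - [[0,0,0],[0,0,0],4]
    - [[0,0,0],[0,0,0],4]
    - [[0,0,0],[0,0,0],4]
    - [[0,0,0],[0,0,0],4]

```text
t: 13.98
eef_pos: [405.9, -309.1, 65.3]
tcp_rot: [-1.57, 0.007, -2.963]
ft_force: [0.5, 1.3, -0.6]
opening: 0.46
```

```bash
python3 -c "
from h import *
s=readout.state(); print(s['joints'],s['ft_force'],s['moment'],s['tau'])
p,M=cam2w('scene'); save(p,'s4')
a=proj(p,M,[420,-300,90]); u,v=a.astype(int); c=p['img'][max(0,v-80):v+60,max(0,u-95):u+95]
cv2.imwrite('pics/v4.png',cv2.resize(c[:,:,::-1],None,fx=3,fy=3,interpolation=cv2.INTER_CUBIC))
"
```

```text
[-0.8  0.5  2.   0.   0.6  0.6] [ 0.5  1.3 -0.6] [0.2 0.1 0. ] [ -0.4 -54.3 -15.5  -0.1  -0.2  -0. ]
```

View pics/v4.png

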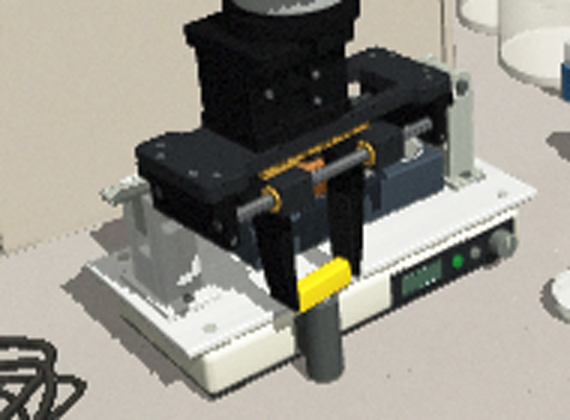

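Head is gripped (opening 44 mm, fingers on its ends). Lifting straight up, then moving over the free bench in front and leaning forward.

Emit:
apply_moves:
  increments:
    - [[0,-1.2,0],[0,0,0],4]
    - [[0,-1.5,0],[0,0,0],4]
    - [[0,-2,0],[0,0,0],4]
    - [[0,-2.5,0],[0,0,0],4]
    - [[0,-2.5,0],[0,0,0],4]

```text
t: 14.65
eef_pos: [404.9, -309.1, 167.9]
tcp_rot: [-1.57, 0.006, -2.964]
ft_force: [-0.5, 0.2, -1.0]
opening: 0.459
```

```bash
python3 -c "
from h import *
s=readout.state(); print(s['eef_pos'],s['opening'],s['ft_force'])
plan([((375,-345,155),D(0)),((345,-360,130),D(45))],step=45)"
```

```text
[ 404.9 -309.1  167.9] 0.45897296503834645 [-0.5  0.2 -1. ]
[1.79, 0.64, 1.5] [-0.02, 3.09, -0.18]
[1.71, 0.64, 1.6] [-0.02, 3.09, -0.18]
-- [ 375. -345.  155.]
[0.62, 0.5, 0.26] [0.0, 0.0, 9.0]
[0.69, 0.4, 0.26] [0.0, 0.0, 9.0]
[0.74, 0.28, 0.26] [0.0, 0.0, 9.0]
[0.78, 0.16, 0.26] [0.0, 0.0, 9.0]
[0.8, 0.04, 0.26] [0.0, 0.0, 9.0]
-- [ 345. -360.  130.]
```

Emit:
apply_moves:
  increments:
    - [[1.8,0.6,1.5],[0,3.1,-0.2],4]
    - [[1.7,0.6,1.6],[0,3.1,-0.2],4]
    - [[0.6,0.5,0.3],[0,0,9],4]
    - [[0.7,0.4,0.3],[0,0,9],4]
    - [[0.7,0.3,0.3],[0,0,9],4]

```text
t: 15.28
eef_pos: [362.4, -353.4, 150.0]
tcp_rot: [-1.57, 0.418, -3.065]
ft_force: [1.5, -0.2, -0.9]
opening: 0.461
```

Emit:
apply_moves:
  increments:
    - [[0.8,0.2,0.3],[0,0,9],4]
    - [[0.8,0,0.3],[0,0,9],4]
    - [[0,0,0],[0,0,0],4]
    - [[0,0,0],[0,0,0],4]
    - [[0,0,0],[0,0,0],4]

```text
t: 15.9
eef_pos: [352.7, -357.3, 145.4]
tcp_rot: [-1.581, 0.663, -3.064]
ft_force: [0.2, 0.4, -1.4]
opening: 0.456
```

```bash
python3 -c "
from h import *
s=readout.state(); print(s['eef_pos'],s['tcp_rot'],s['joints'].tolist(),s['opening'])
T=toolpose(); print(T)
p,M=cam2w('scene'); save(p,'s5')
for t in ['pin_head','pin_tip','pin_seat']:
    for d in nets.mark_of(p,t)[:1]: print(' ',t,round(d['confidence'],2),w(M,d['point']))
a=proj(p,M,T[:3,3]); u,v=a.astype(int); c=p['img'][max(0,v-70):v+60,max(0,u-95):u+95]
cv2.imwrite('pics/v5.png',cv2.resize(c[:,:,::-1],None,fx=3,fy=3,interpolation=cv2.INTER_CUBIC))
"
```

```text
[ 352.7 -357.3  145.4] [-1.6  0.7 -3.1] [-1.2668361687988037, 0.41423307618774136, 2.184705596798207, 1.112966911485503, 0.7358305163120782, -0.7063901206396972] 0.45622436773086716
[[  -0.8    0.6    0.1  352.7]
 [  -0.1    0.1   -1.  -357.3]
 [  -0.6   -0.8   -0.   145.4]
 [   0.     0.     0.     1. ]]
  pin_head 0.54 [ 345.  -356.   141.4]
  pin_tip 0.57 [ 384.  -351.4   94.9]
  pin_seat 0.6 [ 348.  -358.2  134.2]
```

View pics/v5.png

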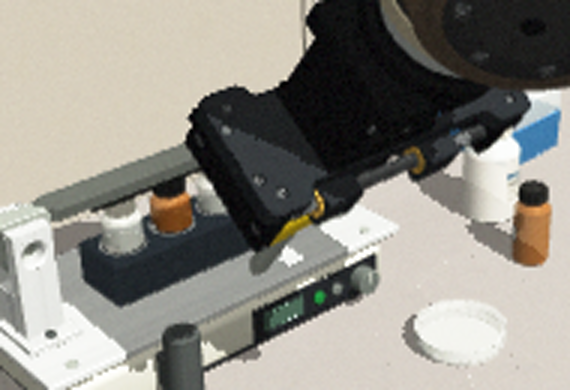

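Pin is held firmly and leaned ~38°. Before going further, I'll locate the grey unit's edges.

```bash
python3 -c "
from h import *
p,M=cam2w('top')
for uv in [(77,193),(70,284),(0,280),(50,20),(50,145)]: print(uv,ray(p,M,*uv,260),ray(p,M,*uv,390))
p,M=cam2w('scene')
for uv in [(113,228),(113,290),(60,200)]: print(uv,ray(p,M,*uv,260))
plan([((390,-320,200),D(60)),((400,-290,200),D(88))],step=45,ang=8)"
```

```text
(77, 193) [ 427.7 -120.2  260. ] [ 396.3 -171.2  390. ]
(70, 284) [ 294.3 -124.   260. ] [ 285.7 -174.4  390. ]
(0, 280) [297.7 -23.9 260. ] [288.6 -91.4 390. ]
(50, 20) [710.1 -48.  260. ] [ 630.3 -111.3  390. ]
(50, 145) [501.2 -71.9 260. ] [ 457.2 -131.1  390. ]
(113, 228) [ 304.9 -103.5  260. ]
(113, 290) [179.5 -63.2 260. ]
(60, 200) [433.  -72.2 260. ]
[-2.19, -0.61, -1.15] [0.3, 0.04, 7.32]
[-2.25, -0.33, -1.15] [0.3, 0.04, 7.32]
[-2.27, -0.05, -1.15] [0.3, 0.04, 7.32]
-- [ 390. -320.  200.]
[-0.15, 0.26, -0.73] [-0.0, 0.0, 7.0]
[-0.12, 0.28, -0.73] [-0.0, 0.0, 7.0]
[-0.08, 0.29, -0.73] [-0.0, 0.0, 7.0]
[-0.05, 0.3, -0.73] [-0.0, 0.0, 7.0]
-- [ 400. -290.  200.]
```

View pics/top3.png

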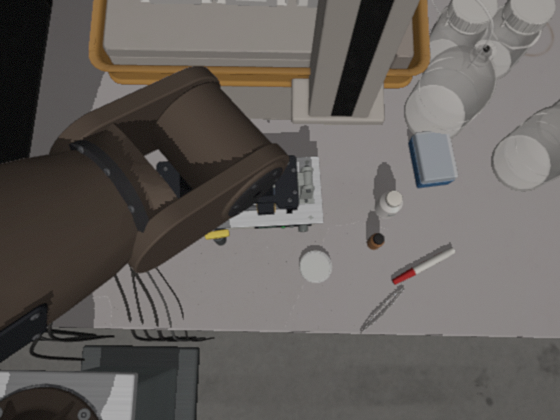

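The top view shows the unit's edge at y≈-122, far enough off. Arm seems able to swing its wrist sideways, so I try leaning all the way to level (saves a regrasp).

Emit:
apply_moves:
  increments:
    - [[-2.2,-0.6,-1.1],[0.3,0,7.3],4]
    - [[-2.2,-0.3,-1.1],[0.3,0,7.3],4]
    - [[-2.2,0,-1.1],[0.3,0,7.3],4]
    - [[-0.1,0.3,-0.7],[0,0,7],4]
    - [[0,0,0],[0,0,0],4]

```text
t: 16.82
eef_pos: [394.0, -313.5, 200.3]
tcp_rot: [-1.559, 1.182, -3.06]
ft_force: [1.1, 0.2, -1.2]
opening: 0.462
```

```bash
python3 -c "
from h import *
s=readout.state(); print(s['eef_pos'],s['tcp_rot'],s['joints'].tolist(),s['opening'],s['t'])
plan([((400,-290,200),D(88))],step=45,ang=8)"
```

```text
[ 394.  -313.5  200.3] [-1.6  1.2 -3.1] [-1.3465723883373841, 0.5039685190313802, 2.3608502808339638, 1.6085904583989752, 1.1547401162686468, -1.2762071670037614] 0.46171285776682647 16.825
[-0.09, 0.24, -0.77] [-0.01, 0.09, 6.76]
[-0.06, 0.25, -0.77] [-0.01, 0.09, 6.76]
[-0.03, 0.25, -0.77] [-0.01, 0.09, 6.76]
-- [ 400. -290.  200.]
```

Emit:
apply_moves:
  increments:
    - [[-0.1,0.2,-0.8],[0,0,7],4]
    - [[-0.1,0.2,-0.8],[0,0,7],4]
    - [[0,0.2,-0.8],[0,0,7],4]
    - [[0,0,0],[0,0,1],4]
    - [[0,0,0],[0,0,0],4]

```text
t: 17.45
eef_pos: [399.9, -289.3, 200.3]
tcp_rot: [-0.931, 1.561, -2.422]
ft_force: [-0.4, -0.1, -1.1]
opening: 0.456
```

```bash
cat > c.py <<'E'
from h import *
import sys
s=readout.state(); print(s['t'],s['eef_pos'],s['joints'].round(2).tolist(),s['opening'],s['ft_force'])
T=toolpose(); print(T.round(3))
for n in sys.argv[2:]:
    p,M=cam2w(n); save(p,sys.argv[1]+n); print(n)
    for t in ['pin_head','pin_tip','pin_seat','fork_mouth','lug_hole']:
        for d in nets.mark_of(p,t)[:1]:
            x=w(M,d['point']); print(' ',t,round(d['confidence'],2),x,'tool',w(np.linalg.inv(T),x),proj(p,M,x))
E
python3 c.py a scene wrist top
python3 -c "
import cv2
c=cv2.imread('pics/ascene.png')[150:310,130:340]; w=cv2.resize(cv2.imread('pics/awrist.png'),(560,420))
import numpy as np
c=cv2.resize(c,(560,427),interpolation=cv2.INTER_CUBIC); cv2.imwrite('pics/v6.png',cv2.resize(np.vstack([c,w]),None,fx=.7,fy=.7))"
```

```text
17.45 [ 399.9 -289.3  200.3] [-1.37, 0.8, 2.46, 1.69, 1.58, -1.69] 0.45595714003338467 [-0.4 -0.1 -1.1]
[[  -0.     1.     0.1  399.9]
 [  -0.     0.1   -1.  -289.3]
 [  -1.    -0.     0.   200.3]
 [   0.     0.     0.     1. ]]
scene
  pin_head 0.59 [ 396.4 -289.4  192.1] tool [ 8.2 -3.5 -0.2] [216.5 209.3]
  pin_tip 0.15 [ 395.9 -287.6  191.2] tool [ 9.1 -3.8 -2. ] [215.7 210.2]
  pin_seat 0.68 [ 404.  -287.6  193.1] tool [ 7.1  4.3 -1.4] [213.2 207.4]
  fork_mouth 0.59 [ 458.8 -245.2  115.1] tool [ 84.5  62.9 -39.7] [181.3 242.9]
wrist
  pin_head 0.83 [ 397.6 -288.4  201.3] tool [-1.  -2.3 -1.1] [277.1 263.5]
  pin_tip 0.76 [ 461.1 -281.1  198.9] tool [ 0.9 61.7 -3.3] [274.8 229.8]
  pin_seat 0.9 [ 404.  -289.8  194.9] tool [5.3 4.  0.8] [280.  268.1]
  lug_hole 0.82 [ 482.1 -243.3  114.8] tool [ 84.6  86.2 -39.8] [237.6 302.1]
top
  pin_tip 0.54 [ 462.9 -285.5  195.5] tool [ 4.3 63.1  1.2] [196.5 183.8]
  fork_mouth 0.74 [ 457.8 -242.1  110.7] tool [ 88.8  62.2 -43. ] [178.7 198.6]
  lug_hole 0.97 [ 477.  -243.4  109.3] tool [ 90.1  81.2 -40.2] [180.3 188.3]
```

View pics/v6.png

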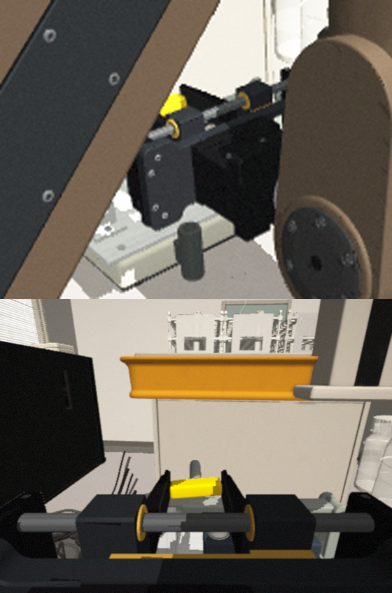

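Tool is now level with the pin pointing at +x: yellow head between pads, shank visible ahead. Moving to a pre-insertion pose 20 mm in front of the fork.

```bash
python3 -c "
from h import *
plan([((378,-246,200),D(90)),((378,-246,114.7),None)],step=22)"
```

```text
[0.01, -0.61, -1.49] [0.15, 0.12, 0.09]
[0.01, -0.61, -1.49] [0.15, 0.12, 0.09]
[0.02, -0.62, -1.49] [0.15, 0.12, 0.09]
-- [ 378. -246.  200.]
[2.13, 0.0, -0.0] [0.0, 0.0, 0.0]
[2.13, 0.0, -0.0] [0.0, 0.0, 0.0]
[2.13, 0.0, -0.0] [0.0, 0.0, 0.0]
[2.13, 0.0, -0.0] [0.0, 0.0, 0.0]
-- [ 378.  -246.   114.7]
```

Emit:
apply_moves:
  increments:
    - [[0,-0.6,-1.5],[0.15,0.1,0.1],4]
    - [[0,-0.6,-1.5],[0.15,0.1,0.1],4]
    - [[0,-0.6,-1.5],[0.15,0.1,0.1],4]
    - [[2,0,0],[0,0,0],4]
    - [[2,0,0],[0,0,0],4]

```text
t: 18.98
eef_pos: [377.8, -244.8, 160.6]
tcp_rot: [0.239, 1.566, -1.262]
ft_force: [0.4, -0.5, -1.7]
opening: 0.457
```

Emit:
apply_moves:
  increments:
    - [[1.5,0,0],[0,0,0],4]
    - [[1.5,0,0],[0,0,0],4]
    - [[1.2,0,0],[0,0,0],4]
    - [[0,0,0],[0,0,0],4]
    - [[0,0,0],[0,0,0],4]

```text
t: 19.6
eef_pos: [377.9, -245.6, 115.9]
tcp_rot: [0.297, 1.568, -1.205]
ft_force: [-0.0, -0.9, -0.4]
opening: 0.463
```

```bash
python3 c.py b wrist scene top; python3 -c "
import cv2
w=cv2.imread('pics/bwrist.png')[170:330,190:370]; cv2.imwrite('pics/v7.png',cv2.resize(w,None,fx=3.5,fy=3.5,interpolation=cv2.INTER_CUBIC))"
```

```text
19.6 [ 377.9 -245.6  115.9] [-1.42, 1.15, 2.56, 1.64, 1.62, -2.14] 0.46299871162546413 [-0.  -0.9 -0.4]
[[   0.     1.     0.1  377.9]
 [  -0.     0.1   -1.  -245.6]
 [  -1.     0.     0.   115.9]
 [   0.     0.     0.     1. ]]
wrist
  pin_head 0.71 [ 375.4 -248.6  110. ] tool [ 5.8 -2.7  2.8] [283.3 272.9]
  pin_tip 0.65 [ 443.1 -238.5  114.5] tool [ 1.4 65.5 -2.5] [275.8 227.6]
  pin_seat 0.77 [ 382.9 -246.6  111.2] tool [4.6 4.9 1.3] [280.8 265.3]
  fork_mouth 0.82 [ 457.2 -242.3  114.6] tool [ 1.4 79.3  2.1] [281.5 222.1]
  lug_hole 0.92 [ 480. -241.  115.] tool [  0.9 102.2   2.4] [281.6 213.7]
scene
top
  pin_head 0.84 [ 369.9 -245.   107.3] tool [ 8.5 -7.9 -1.1] [177.6 248.2]
  pin_tip 0.84 [ 441.  -241.6  110.3] tool [ 5.6 63.2  0.4] [177.9 207.9]
  pin_seat 0.83 [ 384.6 -242.7  110.3] tool [ 5.5  6.9 -2.5] [176.5 239.6]
  fork_mouth 0.77 [ 456.9 -246.3  111.2] tool [ 4.7 78.8  6.1] [181.  199.1]
  lug_hole 0.77 [ 479.5 -245.1  109.9] tool [  6.1 101.4   6.5] [181.3 186.9]
```

View pics/v7.png

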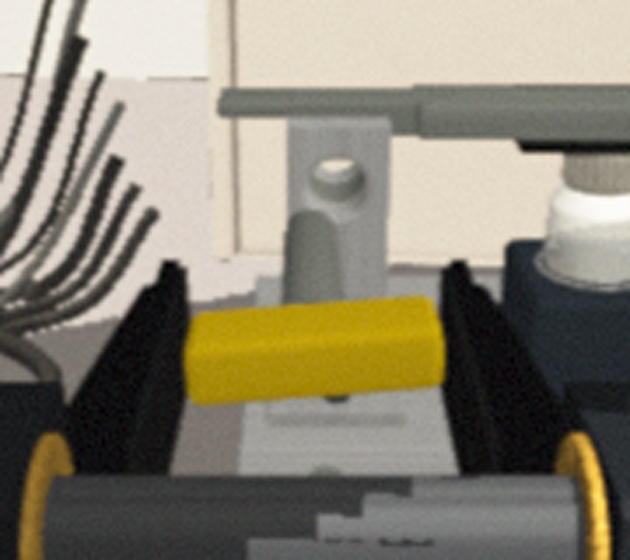

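```bash
cat > d.py <<'E'
from h import *
p=read_camera('wrist'); Mt=np.array(p['mount'])
f=p['img'].shape[0]/2/np.tan(np.radians(p['vfov'])/2)
def at(u,v,y):
    d=Mt[:3,:3]@np.array([(u-p['cx'])/f,(v-p['cy'])/f,1]); o=Mt[:3,3]; return o+d*(y-o[1])/d[1]
E
python3 -c "
from d import *
print('f',f,'cam',Mt[:3,3])
o=lambda a,b:(190+a/3.5,170+b/3.5)
print('hole',[at(*o(337,182),y) for y in (79,81.6)])
print('fork top mid',at(*o(339,120),81.6), 'L,R edges',at(*o(288,182),81.6),at(*o(388,182),81.6))
print('tip',at(*o(307,217),61))
print('base',at(*o(313,300),15))
print('head L,R top-front corners',at(*o(188,345),-11),at(*o(443,328),-11))
"
```

```text
f 304.3665594681779 cam [ -84.6 -169.5    0.5]
hole [array([ 1.1, 79. ,  6.3]), array([ 2. , 81.6,  6.4])]
fork top mid [-14.   81.6   6.7] L,R edges [ 2.  81.6 -5.8] [ 2.  81.6 19.1]
tip [ 3.5 61.  -1. ]
base [ 2.7 15.   0.4]
head L,R top-front corners [ -1.4 -11.  -20.2] [ -4.6 -11.   21.8]
```

The picture shows the tip at crop (307,217) left of the hole at (337,182), with the pin turned ~1.5° off. I correct sideways by ~6 mm with that turn, then advance to ~6 mm before the hole.

Emit:
apply_moves:
  increments:
    - [[-0.07,0,0.3],[0.75,0,0],4]
    - [[0,0,0.3],[0.75,0,0],4]
    - [[0,0.6,0],[0,0,0],4]
    - [[0,0.6,0],[0,0,0],4]
    - [[0,0,0],[0,0,0],4]

```text
t: 21.18
eef_pos: [391.2, -251.4, 116.3]
tcp_rot: [0.28, 1.568, -1.25]
ft_force: [0.3, 0.3, -1.3]
opening: 0.459
```

```bash
python3 c.py e wrist; python3 -c "
import cv2
w=cv2.imread('pics/ewrist.png')[190:290,220:345]; cv2.imwrite('pics/v8.png',cv2.resize(w,None,fx=5,fy=5,interpolation=cv2.INTER_CUBIC))"
```

```text
21.175 [ 391.2 -251.4  116.3] [-1.37, 1.14, 2.56, 1.7, 1.65, -2.12] 0.458546900025674 [ 0.3  0.3 -1.3]
[[   0.     1.     0.   391.2]
 [  -0.     0.    -1.  -251.4]
 [  -1.     0.     0.   116.3]
 [   0.     0.     0.     1. ]]
wrist
  pin_head 0.79 [ 389.6 -250.6  112.1] tool [ 4.2 -1.6 -0.9] [277.3 269.6]
  pin_tip 0.69 [ 455.2 -247.   113.8] tool [ 2.6 64.1 -1.9] [276.7 229.6]
  pin_seat 0.6 [ 396.8 -252.8  110.4] tool [6.  5.5 1.6] [281.3 266.8]
  fork_mouth 0.74 [ 462.2 -243.6  116.5] tool [-0.1 71.2 -5. ] [273.  223.6]
  lug_hole 0.64 [ 479.8 -245.3  115.7] tool [ 0.7 88.8 -2.6] [276.1 218. ]
```

View pics/v8.png

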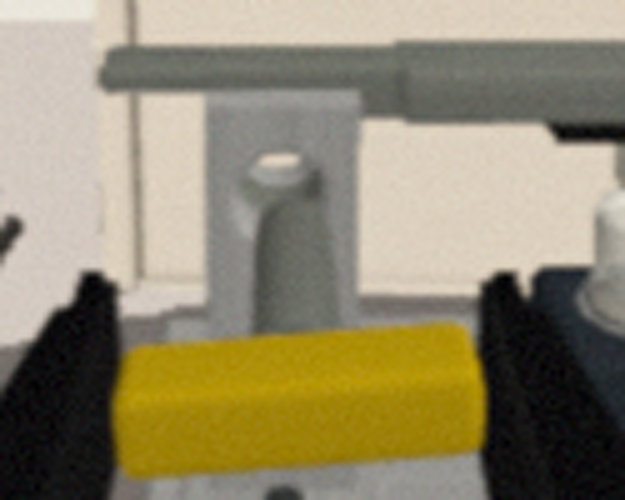

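```bash
python3 -c "
from d import *
o=lambda a,b:(220+a/5,190+b/5)
print('hole',at(*o(282,193),68.5),at(*o(282,193),70.5),'fork L,R,top',at(*o(207,193),68.5),at(*o(360,193),68.5),at(*o(283,95),68.5))
print('tip',at(*o(288,207),61.3),'base',at(*o(297,330),15))
T=toolpose(); print(T.round(4)); print(plan([((391.2,-251.4,116.3),D(90))]))
"
```

```text
hole [ 3.3 68.5 -2.1] [ 4.1 70.5 -2.2] fork L,R,top [  3.3  68.5 -14.6] [ 3.3 68.5 10.8] [-13.7  68.5  -1.9]
tip [ 3.1 61.3 -1.1] base [ 2.9 15.   0.4]
[[   0.     1.     0.   390.6]
 [  -0.     0.    -1.  -252. ]
 [  -1.     0.     0.   116.3]
 [   0.     0.     0.     1. ]]
[-0.0, 0.06, -0.05] [-1.79, 0.15, -0.05]
-- [ 391.2 -251.4  116.3]
None
```

Tip is now 1 mm beside the hole's centre, heights agree. Inserting along the pin's axis in steps.

Emit:
apply_moves:
  increments:
    - [[-0.02,0,-0.1],[0,0,0],4]
    - [[0,0.5,-0.02],[0,0,0],4]
    - [[0,0.5,-0.02],[0,0,0],4]
    - [[0,0.5,-0.02],[0,0,0],4]
    - [[0,0,0],[0,0,0],4]

```text
t: 22.15
eef_pos: [406.7, -249.7, 116.5]
tcp_rot: [0.327, 1.568, -1.205]
ft_force: [0.8, -0.4, -1.4]
opening: 0.456
```

Emit:
apply_moves:
  increments:
    - [[0,0.5,-0.02],[0,0,0],4]
    - [[0,0.5,-0.02],[0,0,0],4]
    - [[0,0.5,-0.02],[0,0,0],4]
    - [[0,0.5,-0.02],[0,0,0],4]
    - [[0,0,0],[0,0,0],4]

```text
t: 22.78
eef_pos: [428.2, -247.8, 116.6]
tcp_rot: [0.356, 1.568, -1.176]
ft_force: [0.0, -0.5, -1.3]
opening: 0.46
```

Emit:
apply_moves:
  increments:
    - [[0,0.5,-0.02],[0,0,0],4]
    - [[0,0.5,-0.02],[0,0,0],4]
    - [[0,0.5,-0.02],[0,0,0],4]
    - [[0,0.4,0],[0,0,0],4]
    - [[0,0,0],[0,0,0],4]

```text
t: 23.4
eef_pos: [448.4, -246.3, 116.6]
tcp_rot: [0.375, 1.568, -1.157]
ft_force: [-0.2, 0.0, -0.5]
opening: 0.456
```

```bash
python3 c.py g wrist top; python3 -c "
import cv2
w=cv2.imread('pics/gwrist.png')[190:290,220:345]; cv2.imwrite('pics/v9.png',cv2.resize(w,None,fx=5,fy=5,interpolation=cv2.INTER_CUBIC))"
```

```text
23.4 [ 448.4 -246.3  116.6] [-1.18, 1.09, 2.5, 1.89, 1.72, -1.99] 0.45596194416238106 [-0.2  0.  -0.5]
[[   0.     1.     0.   448.4]
 [  -0.     0.    -1.  -246.3]
 [  -1.     0.     0.   116.6]
 [   0.     0.     0.     1. ]]
wrist
  pin_head 0.68 [ 445.7 -246.   113.9] tool [ 2.7 -2.7 -0.4] [278.1 268.3]
  pin_seat 0.78 [ 453.3 -246.6  112.9] tool [3.7 4.8 0.5] [279.6 264. ]
  fork_mouth 0.95 [ 461.7 -244.7  115.2] tool [ 1.4 13.3 -1.1] [277.1 255. ]
top
  lug_hole 0.71 [ 406.5 -602.5   -0.2] tool [117.6 -55.9 354. ] [371.9 241.5]
```

View pics/v9.png

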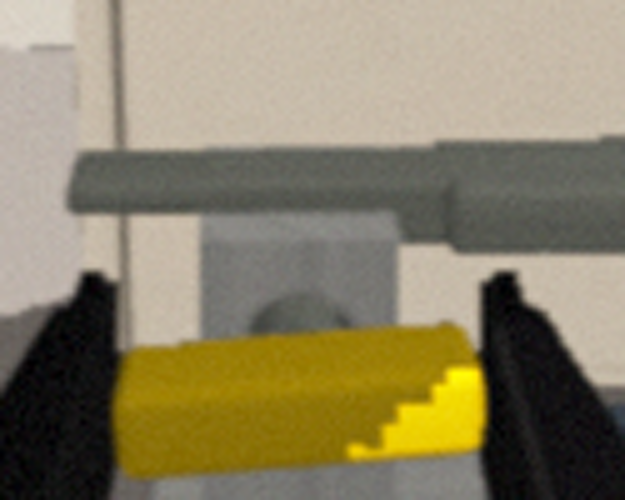

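The shank is in the hole, centred, with about 8 mm of gap left. Pushing home.

Emit:
apply_moves:
  increments:
    - [[0,0.3,0],[0,0,0],4]
    - [[0,0.3,0],[0,0,0],4]
    - [[0,0.2,0],[0,0,0],4]
    - [[0,0.2,0],[0,0,0],4]
    - [[0,0.2,0],[0,0,0],4]

```text
t: 24.62
eef_pos: [458.2, -246.6, 116.9]
tcp_rot: [-2.644, 1.565, 2.1]
ft_force: [-42.8, -0.5, -1.2]
opening: 0.462
```

Emit:
apply_moves:
  increments:
    - [[0,0,0],[0,0,0],4]
    - [[0,0,0],[0,0,0],7]
    - [[0,0,0],[0,0,0],7]
    - [[0,0,0],[0,0,0],7]
    - [[0,0,0],[0,0,0],7]

```text
t: 25.25
eef_pos: [458.3, -246.4, 117.2]
tcp_rot: [-2.699, 1.564, 2.044]
ft_force: [0.4, 0.1, -0.8]
opening: 0.733
```

Emit:
apply_moves:
  increments:
    - [[0,-1,0],[0,0,0],7]
    - [[0,-2,0],[0,0,0],7]
    - [[0,-3,0],[0,0,0],7]
    - [[0,-3,0],[0,0,0],7]
    - [[0,0,0],[0,0,0],7]

```text
t: 25.88
eef_pos: [364.5, -248.9, 118.4]
tcp_rot: [3.091, 1.566, 1.552]
ft_force: [0.6, -0.5, 0.1]
opening: 0.734
```

```bash
python3 c.py k wrist top; python3 -c "
from h import *
p,M=cam2w('top')
for t in ['buffer_bottle','spare_vial','dish','bar_top','shaker']:
    for d in nets.mark_of(p,t)[:1]: print(t,w(M,d['point']))
w_=cv2.imread('pics/kwrist.png')[170:300,200:360]; cv2.imwrite('pics/v10.png',cv2.resize(w_,None,fx=4,fy=4,interpolation=cv2.INTER_CUBIC))"
```

```text
25.875 [ 364.5 -248.9  118.4] [-1.47, 1.17, 2.6, 1.63, 1.61, -2.18] 0.7339247728283133 [ 0.6 -0.5  0.1]
[[   0.     1.     0.   364.5]
 [   0.     0.    -1.  -248.9]
 [  -1.     0.    -0.   118.4]
 [   0.     0.     0.     1. ]]
wrist
  pin_head 0.81 [ 451.3 -245.2  112.3] tool [ 6.1 86.9 -0.9] [278.  224.4]
  pin_seat 0.7 [ 461.1 -249.3  108.2] tool [10.2 96.6  3.5] [282.8 225. ]
  fork_mouth 0.83 [ 456.3 -242.5  117.1] tool [ 1.3 92.  -3.4] [275.3 217.5]
  lug_hole 0.71 [ 479.  -243.6  115.3] tool [  3.1 114.6  -1.6] [277.4 212. ]
top
  pin_head 0.7 [ 446.2 -248.2  106.6] tool [11.8 81.7  2. ] [182.2 205.6]
  pin_tip 0.86 [ 516.5 -243.3  111.4] tool [  7.  152.1  -0.7] [181.4 166.6]
  pin_seat 0.75 [ 458.5 -244.1  105.5] tool [13.  94.2 -1.7] [180.4 198.9]
  fork_mouth 0.74 [ 455.5 -246.2  112.6] tool [ 5.8 91.   0.3] [180.8 199.7]
  lug_hole 0.59 [ 479.9 -243.8  108.3] tool [ 10.1 115.5  -1.3] [180.7 186.8]
buffer_bottle [ 474.6 -629.7    4.2]
dish [ 356.4 -491.8   -5.4]
bar_top [ 475.7 -628.6    0.6]
shaker [ 486.8 -362.7   -1.3]
```

View pics/v10.png

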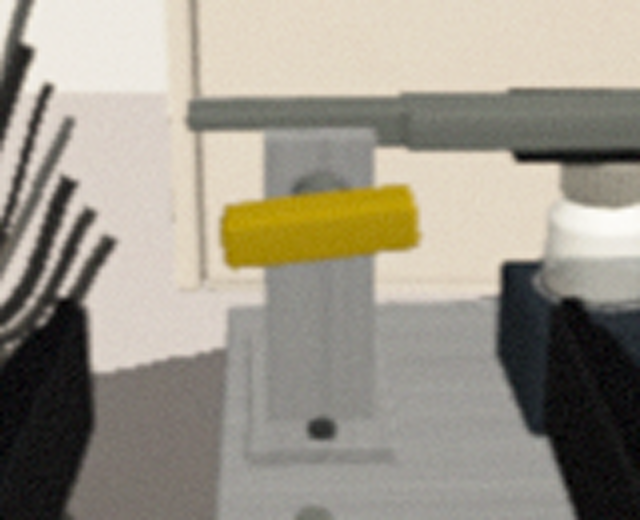

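The head sits against the fork, level. As a check I push once more with closed fingers on the head's centre.

```bash
python3 -c "
from h import *
plan([((385,-250,112),D(90)),((436,-246.4,112),None)],step=20)"
```

```text
[0.32, 0.94, 0.16] [-0.96, -0.09, 0.0]
[0.32, 0.94, 0.18] [-0.96, -0.09, 0.0]
-- [ 385. -250.  112.]
[-0.0, 1.7, -0.0] [0.0, 0.0, 0.0]
[-0.0, 1.7, -0.0] [0.0, 0.0, 0.0]
[-0.0, 1.7, -0.0] [0.0, 0.0, 0.0]
-- [ 436.  -246.4  112. ]
```

Emit:
apply_moves:
  increments:
    - [[0.3,0.9,0.15],[-1,0,0],0]
    - [[0.3,0.9,0.15],[-1,0,0],0]
    - [[0,0,0],[0,0,0],0]
    - [[0,0,0],[0,0,0],0]
    - [[0,0,0],[0,0,0],0]

```text
t: 27.4
eef_pos: [384.0, -249.8, 112.4]
tcp_rot: [-3.121, 1.566, 1.662]
ft_force: [-0.6, -1.0, -0.2]
opening: 0.264
```

Emit:
apply_moves:
  increments:
    - [[0,1.5,0],[0,0,0],0]
    - [[0,1.5,0],[0,0,0],0]
    - [[0,1,0],[0,0,0],0]
    - [[0,0.6,0],[0,0,0],0]
    - [[0,0,0],[0,0,0],0]

```text
t: 28.02
eef_pos: [430.2, -247.2, 112.3]
tcp_rot: [-3.048, 1.564, 1.732]
ft_force: [-0.3, -0.2, -0.6]
opening: 0.003
```

Emit:
apply_moves:
  increments:
    - [[0,0.5,0],[0,0,0],0]
    - [[0,0.3,0],[0,0,0],0]
    - [[0,0.2,0],[0,0,0],0]
    - [[0,0.2,0],[0,0,0],0]
    - [[0,0.2,0],[0,0,0],0]

```text
t: 28.65
eef_pos: [443.6, -247.0, 112.3]
tcp_rot: [-2.962, 1.562, 1.815]
ft_force: [-74.9, -3.6, -1.3]
opening: 0.002
```

Firm stop with the head's back at x=443.6, which puts the seat at 459.6 against a measured mouth of ≈459.5. Retreating.

Emit:
apply_moves:
  increments:
    - [[0,-0.5,0],[0,0,0],0]
    - [[0,-2,0],[0,0,0],0]
    - [[0,-3,0],[0,0,0],0]
    - [[0,-3,0],[0,0,0],0]
    - [[0,0,0],[0,0,0],0]

```text
t: 29.28
eef_pos: [356.7, -252.4, 112.6]
tcp_rot: [-3.024, 1.563, 1.753]
ft_force: [0.0, 0.1, 0.7]
opening: 0.005
```

```bash
python3 c.py m wrist top; python3 -c "
from h import *
p,M=cam2w('top')
for t in ['buffer_bottle','spare_vial','dish']:
    for d in nets.mark_of(p,t)[:1]: print(t,w(M,d['point']))
w_=cv2.imread('pics/mwrist.png')[170:300,200:360]; cv2.imwrite('pics/v11.png',cv2.resize(w_,None,fx=4,fy=4,interpolation=cv2.INTER_CUBIC))"
```

```text
29.275 [ 356.7 -252.4  112.6] [-1.5, 1.16, 2.57, 1.58, 1.57, -2.15] 0.005094546850258884 [0.  0.1 0.7]
[[  -0.     1.     0.1  356.7]
 [   0.     0.1   -1.  -252.4]
 [  -1.    -0.    -0.   112.6]
 [   0.     0.     0.     1. ]]
wrist
  pin_head 0.72 [ 451.9 -244.6  111.3] tool [ 1.2 95.5 -1.6] [277.3 216.2]
  pin_seat 0.68 [ 460.8 -250.   110.7] tool [  1.8 104.    4.3] [283.6 214. ]
  fork_mouth 0.57 [ 462.9 -244.1  113.9] tool [ -1.4 106.5  -1.4] [277.6 210. ]
  lug_hole 0.96 [ 476.5 -241.4  113.6] tool [ -1.1 120.2  -3.2] [275.8 206.3]
top
  pin_head 0.66 [ 447.1 -246.7  109.1] tool [ 3.4 90.6  0.2] [181.2 204.7]
  pin_tip 0.59 [ 521.4 -242.8  108.8] tool [  3.6 165.    1.1] [181.5 164.4]
  pin_seat 0.52 [ 459.4 -246.1  106.7] tool [  5.8 102.9   0.3] [181.5 198.3]
  fork_mouth 0.69 [ 456.6 -243.2  112.4] tool [  0.1 100.3  -2.7] [179.2 199. ]
  lug_hole 0.9 [ 482.5 -243.2  109.4] tool [  3.1 126.1  -1. ] [180.4 185.3]
buffer_bottle [ 473.7 -628.8    2.1]
spare_vial [ 405.1 -601.2   -0.6]
dish [ 355.  -487.2   -1.4]
```

View pics/v11.png

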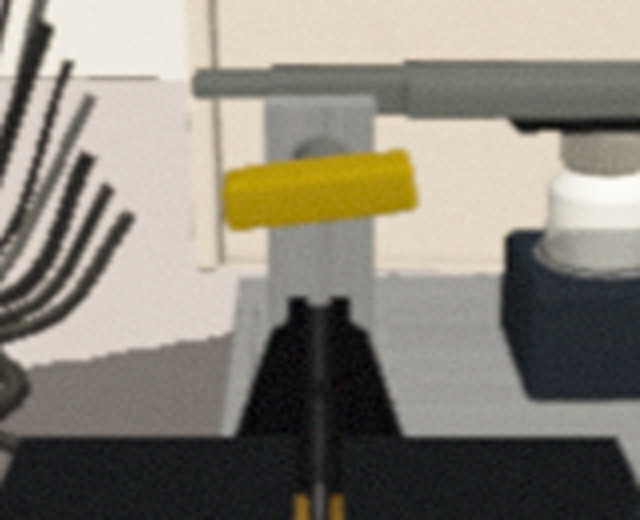

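Pin head sits level on the fork at crop (320,190), the bar is down and the gripper is clear. Handing in.

```bash
python3 -c "
from h import *
print(env.job_done())"
```

```text
the job is handed in; nothing more can be done
None
```

I swung the bar down, pushed the pin through the fork and lug until its head was home, and handed the job in at about 29 s of the 67 s. No verdict was reported.

- **Bar:** I pushed it down from above until it stopped at z = 132.1 mm, where it should be at 132. Later camera views also show it down in the fork.
- **Pin:** I gripped it by the ends of its head in the holster, lifted it, turned the gripper level and slid it into the hole with almost no side force. I then let go and pushed the head once more with closed fingers.
- **Seating:** That push stopped firmly with the head's underside at x ≈ 459.6 mm, against about 459.5 mm measured for the hole in the fork's front. The networks' own points for underside and hole scatter by several mm at this range. The firm stop is therefore the better evidence.
- **Bystanders:** The bottle, vial and dish were found within about 3 mm of where they started. The last picture shows the gripper clear of everything.

**Less clean points:**
- The last push peaked at 75 N at the wrist, more than I intended. That is under the 120 N limit, and it went through the fingertips.
- While I closed on the pin in the holster, the off-centre fingers pressed with about 34 N for a moment before they centred.
- The head is rolled a few degrees about the pin's own axis, which the task does not judge.

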